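# Case the packing bar and close its lid

### The arm

A 7-joint arm with a two-finger parallel gripper is mounted at the origin on a cart in front of the work surface, level with it; the furniture and walls round the work are solid. World frame = base frame: x ahead of the robot, y to its left, z up, the work surface at z = 0. Lengths are in m, angles in rad, forces in N, time in s.
With the tool pointing down it reaches from about 0.425 to 0.925 m from the base axis. Payload 6.8 kg.
Tool frame: the origin (TCP) lies midway between the tips of the shut fingers; the grasp point (between the pads) lies 19 mm behind it; z points along the fingers, y is the direction in which the jaws open and shut (so a half turn about z gives the same grasp; the last joint's range is limited). The gripper opens to 85 mm and grips with 20 to 120 N. Pads are 22 mm wide; open, the fingers measure 114 mm over their backs; the gripper's body (76 mm by 85 mm) begins 54 mm behind the grasp point. The pads swing forward as they close: fully open they stand 13 mm farther back than shut.
Start: joints at [1.067, 0.477, 0.022, 1.555, -0.011, 1.109, -0.083], TCP at [0.26, -0.623, 0.231] pointing down, gripper open.
Joint ranges: [-2.96, 2.96], [-0.34, 2.1], [-1.41, 1.46], [0.24, 2.44], [-1.37, 4.51], [0.17, 1.92], [-2.96, 2.96]. Speed limits (rad/s): [2.39, 2.39, 3.14, 3.14, 3.14, 3.14, 3.14].

### API

Orientations are given as a unit quaternion [w, x, y, z].
In Python, from station import readout, eyes, ticket gives the robot as it stands. The module is installed in compiled form; this text tells all that it offers.
- The arm moves only by the shell command python3 -m crank 'ROWS' [FORCE]. ROWS is JSON, a list of rows, each an object of numbers: "jaw": the opening in per cent of the stroke, from 0 (shut) to 100 (fully open); "x", "y", "z": the shift along the tool's x, y, z in mm; "ax", "ay", "az": the turn, a rotation vector about the tool's x, y, z in degrees. In form: [{"jaw": .., "x": .., "y": .., "z": .., "ax": .., "ay": .., "az": ..}, ...]. A call has 1 to 12 rows; each row shifts and turns the commanded pose from where the row before left it, along the tool's axes as they then stand; what a row does not reach is not made up. A row lasts 1/8 s, in which the tool goes at most 62.5 mm and 10.7 degrees, less where a joint would pass 70% of its speed; a pose out of reach is approached as far as the arm can. A call with a gripper value outside its range is refused whole. The fingers move at their own pace and stop on an object; FORCE is the grip in N (left out, the last holds). Time passes only in rows, so rows that do not move let the fingers close. It gives the time, the measured TCP pose, the force and the opening at its end, in the units of the state.
- readout.get_obs(): the state, without advancing time (a new reading comes with each control period).
- eyes.read_camera(name): name is "scene" or "top" or "wrist"; returns (picture, depth): 480x640x3 uint8, red, green, blue; 480x640 float32, m along the optical axis (not along the pixel's ray), 0 where there is no reading.
- eyes.calibration(name): a dict with "fx", "fy", "cx", "cy" (pixels), "R" (3x3) and "t" (3): a world point X has camera coordinates R X + t. Camera axes: x right, y down, z forward; pixel columns grow to the right and rows downward; lengths in m; the calibration is good to about 2 mm. The wrist camera is an equidistant fisheye: a pixel r from the principal point sees the ray r / f radians off the axis. A picture is of the moment at which its call begins: read the wrist's pose just before it. calibration takes no time and is no camera call; for the wrist camera it gives the pose at the moment of the call.
- ticket.hand_in(): hands the job in, once; it reports no verdict.
The state is a dict: "t": time; "q": joint angles; "joint_vel": joint speeds; "joint_torque": joint torques, N m; "eef_pos": TCP position; "tool_rot": TCP orientation; "contact_force": force on the tool from outside, world axes, zero at the start; "torque": the same for the moment, N m; "gripper_width": opening from 0.0 (shut) to 1.0 (fully open).
Only numpy, scipy, OpenCV 4.12 (cv2) and the standard library are available. Lean on these libraries where they do the work, as an engineer would, in place of code of your own. Each camera call takes 0.05 s, during which the arm holds its last target. There are 200 camera calls.

### The job

The aluminium packing bar has been left standing on edge in its dark wooden case, too tall for the lid to go on. Take the bar out, lay it flat on the bench beside the case and let go, then take it again across its broad width and put it down flat on the floor of the case. Then put the lid on the case, fully home all round.

Things in the scene. Friction and masses are not known exactly. Their poses are not given: they have to be found in the camera images.
- case: dark wooden open case, fixed, 208 x 54 x 20 mm. Origin: centre of its underside; x lengthwise, z up. Pocket 196 x 42 mm, floor 4 mm thick, rim 20 mm above the bench. Half-way along, both long walls are missing over 48 mm down to the floor, so that fingers can straddle the bar there. It stands left (y about 0.25) or right (y about -0.32), the lid on the other side.
- bar: loose aluminium bar, 191 mm long (its x), 12 thick (its y), 38 high (its z), about 0.22 kg. Origin: centre of the narrow underside on which it stands at the start, on edge, in the pocket, lengthwise with the case. Lying flat, its z is level. Leaned by more than about 18 degrees it tips over onto a broad face.
- bar_mid (a point): the middle of the bar, 19 mm along the bar's z from its origin; 6 mm above what it lies on when flat.
- lid: loose dark wooden lid, 219 x 65 mm, 0.16 kg, right way up on the bench. Origin: centre of its lower edge; x lengthwise, z up. Skirt 8 mm deep, 211 x 57 inside: slips over the case with 1.5 mm play each side, either way round. Top plate 8 to 12 mm up; black grip ridge along its middle, 80 x 12 mm, 12 to 34 mm up. Home: origin 12 mm above the case's; skirt caught on the rim: 20 mm.
- clear_spot (a point): a spot on the bare bench top between case and lid (z = 0); 120 mm to either side of it (world y) and 60 mm before and behind it (x) the bench is clear, room to lay the bar down along world y. Behind it stands a fixed canvas pouch, 165 mm tall, from x = 0.54 to 0.67 and y = -0.18 to 0.05 m.

How it is judged:
By the outcome, as a careful person would: the job done as asked, in the order asked, and still so for the second after the job is handed in, with the robot touching nothing.
It also fails if it takes over 72 s, if anything falls off the work surface, if the arm or the gripper's body presses on something with over 40 N, if the wrist force passes 120 N, or if a joint passes its speed limit or range.

## Working session

There is one attempt and no reset: what is moved stays moved. The work goes in short steps, Python scripts to look and compute and a shell command to move; the robot and the scene stay as the last step left them, time stands still between calls to the robot, and variables do not carry over. Pictures are saved under pics/ and viewed, about 8 in all and at most 12, crops included, and the job is handed in when it is done.

```bash
mkdir -p pics; cat > h.py <<'E'
import numpy as np, cv2
from station import readout, eyes, ticket
def snap(name,fn=None):
    c=eyes.calibration(name); p,d=eyes.read_camera(name)
    if fn: cv2.imwrite('pics/'+fn,p[:,:,::-1])
    return p,d,{k:np.array(v) for k,v in c.items()}
def cloud(d,c):
    v,u=np.mgrid[:480,:640]; x=np.stack([(u-c['cx'])/c['fx']*d,(v-c['cy'])/c['fy']*d,d],-1)
    return (x-c['t'])@c['R']
def st():
    o=readout.get_obs(); print('t',o['t'],'p',np.round(o['eef_pos'],4),'q',np.round(o['tool_rot'],4),'j',np.round(o['q'],2),'F',np.round(o['contact_force'],1),'w',round(float(o['gripper_width']),3)); return o
E
python3 - <<'E'
from h import *
o=st()
p,d,c=snap('top','top1.png'); np.savez('top1.npz',p=p,d=d)
p2,d2,c2=snap('scene','scene1.png')
print(c['R'],c['t'],c['fx'])
X=cloud(d,c); np.save('X.npy',X)
print(X[240,320],d.min(),d.max())
E
```

```text
t 0.0 p [ 0.26   -0.6223  0.2303] q [-9.000e-04  9.805e-01  1.966e-01 -2.000e-04] j [ 1.07  0.48  0.02  1.56 -0.01  1.11 -0.08] F [-0.2 -0.3  0.3] w 1.002
[[ 0.02530803 -0.99966399 -0.00560393]
 [-0.9985513  -0.0250128  -0.04764096]
 [ 0.04748478  0.00680151 -0.9988488 ]] [-0.0576231   0.47545867  1.06512241] 462.3905847095577
[ 4.65287582e-01 -3.81758509e-02  2.02385129e-04] 0.0 1.9863045
```

View pics/top1.png

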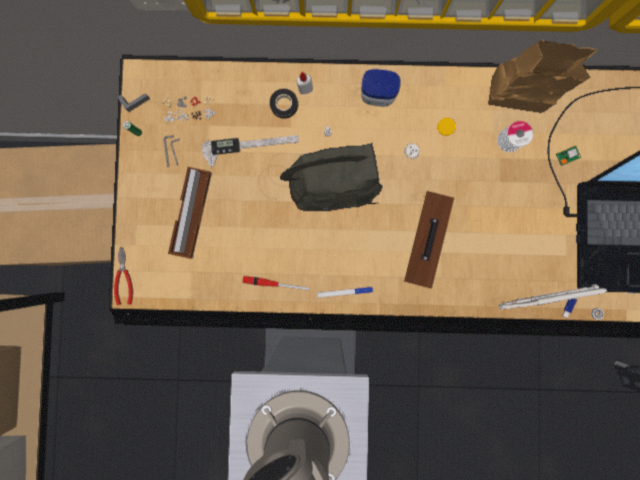

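View pics/scene1.png

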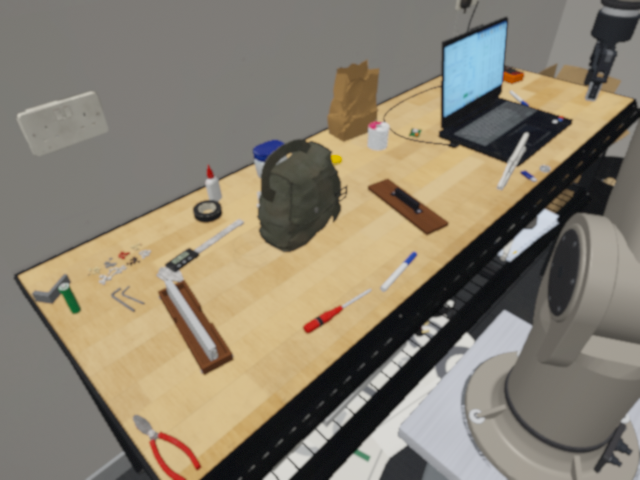

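```bash
python3 - <<'E'
from h import *
z=np.load('top1.npz'); X=np.load('X.npy'); Z=X[...,2]
v,u=np.mgrid[:480,:640]
def box(m,n):
    P=X[m][:,:2]; r=cv2.minAreaRect(P.astype(np.float32)); print(n,m.sum(),'c',np.round(r[0],4),'sz',np.round(r[1],4),'ang',round(r[2],2),'mean',P.mean(0).round(4),'z',np.median(Z[m]).round(4))
    w,V=np.linalg.eigh(np.cov(P.T)); a=V[:,1]; print('  yaw',np.degrees(np.arctan2(a[1],a[0])))
L=(u>160)&(u<220)&(v>160)&(v<265); R=(u>395)&(u<460)&(v>185)&(v<295)
box(L&(Z>.034)&(Z<.06),'bar'); box(L&(Z>.012),'case')
box(R&(Z>.006),'lid'); box(R&(Z>.024),'ridge')
# the colour masks
p=z['p'].astype(int); dark=(p.sum(2)<260)
box(L&(dark|(Z>.012)),'caseC'); box(R&dark,'lidC')
cr=z['p'][150:300,150:480,::-1]
cv2.imwrite('pics/c1.png',np.hstack([cv2.resize(z['p'][160:265,160:225,::-1],None,fx=5,fy=5,interpolation=2),cv2.resize(z['p'][185:290,395:460,::-1],None,fx=5,fy=5,interpolation=2)]))
E
```

```text
bar 513 c [0.525  0.2692] sz [0.013  0.1896] ang 81.12 mean [0.5246 0.2686] z 0.0429
  yaw 170.86878818949006
case 1369 c [0.5334 0.1325] sz [0.2247 0.3654] ang 1.43 mean [0.5217 0.2616] z 0.024
  yaw 175.4154453142317
lid 2716 c [ 0.4912 -0.223 ] sz [0.2747 0.2396] ang 69.99 mean [ 0.4734 -0.2874] z 0.0133
  yaw 161.28080900032575
ridge 240 c [ 0.4379 -0.1897] sz [0.0685 0.2659] ang 19.54 mean [ 0.4664 -0.2533] z 0.0347
  yaw 102.74235666089793
caseC 2101 c [0.5334 0.1325] sz [0.2247 0.3654] ang 1.43 mean [0.5216 0.2607] z 0.0199
  yaw 172.32672245976718
lidC 2552 c [ 0.4953 -0.1995] sz [0.2528 0.2163] ang 76.56 mean [ 0.4727 -0.2886] z 0.0133
  yaw 165.1697686070136
```

View pics/c1.png

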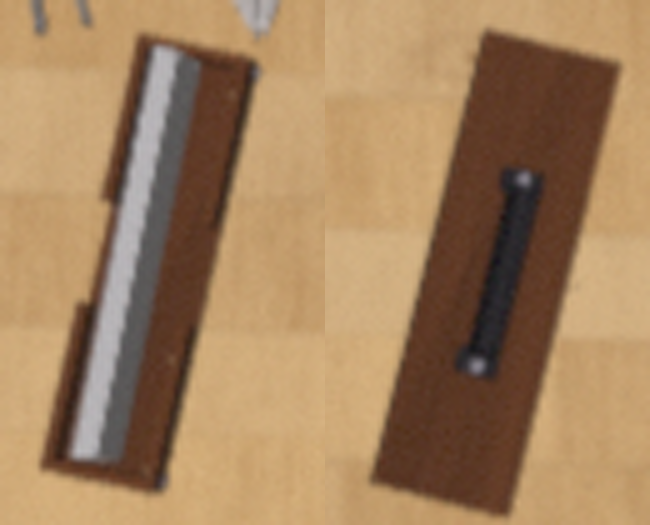

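```bash
cat >> h.py <<'E'
from scipy.spatial.transform import Rotation as Ro
def ray(px,z,c):
    px=np.atleast_2d(px).astype(float); r=np.c_[(px[:,0]-c['cx'])/c['fx'],(px[:,1]-c['cy'])/c['fy'],np.ones(len(px))]@c['R']
    C=-c['R'].T@c['t']; return C+r*((z-C[2])/r[:,2])[:,None]
def fisheye(px,z,c):
    px=np.atleast_2d(px).astype(float); a=px-[c['cx'],c['cy']]; a=a/[c['fx'],c['fy']]; th=np.linalg.norm(a,axis=1)
    r=np.c_[a/th[:,None]*np.sin(th)[:,None],np.cos(th)]@c['R']; C=-c['R'].T@c['t']; return C+r*((z-C[2])/r[:,2])[:,None]
def wproj(X,c):
    x=np.atleast_2d(X)@c['R'].T+c['t']; rho=np.hypot(x[:,0],x[:,1]); th=np.arctan2(rho,x[:,2]); return np.c_[c['cx']+c['fx']*th*x[:,0]/rho,c['cy']+c['fy']*th*x[:,1]/rho]
def Rt(yaw,lean=0): # tool x along yaw(deg), pointing down; lean about tool x
    return Ro.from_euler('z',yaw,degrees=True)*Ro.from_euler('x',180+lean,degrees=True)
def go(p,R,n=1):
    o=readout.get_obs(); R0=Ro.from_quat(np.roll(o['tool_rot'],-1)); d=R0.inv().apply(np.array(p)-o['eef_pos'])*1000; rv=(R0.inv()*R).as_rotvec(degrees=True)
    print('shift',d.round(1),'turn',rv.round(1),'| per row /',n,(d/n).round(2),(rv/n).round(2))
def rect(P):
    P=np.array(P); m=P.mean(0); a=(P[0]+P[1]-P[2]-P[3])/2; b=(P[1]+P[2]-P[0]-P[3])/2
    print('centre',m.round(4),'len',np.linalg.norm(a).round(4),'wid',np.linalg.norm(b).round(4),'yaw',np.degrees(np.arctan2(a[1],a[0])).round(2), 'yaw2',(np.degrees(np.arctan2(b[1],b[0]))+90).round(2))
E
python3 - <<'E'
from h import *
c={k:np.array(v) for k,v in eyes.calibration('top').items()}
f=lambda L,o:np.array(L)/5+o-.4
rect(ray(f([(142,35),(258,65),(163,490),(42,467)],(160,160)),.02,c))
rect(ray(f([(162,30),(295,65),(185,515),(47,482)],(395,185)),.012,c))
print('bar top',ray(f([(165,45),(83,460)],(160,160)),.042,c).round(4))
print('ridge',ray(f([(523-325,178),(477-325,365)],(395,185)),.034,c).round(4))
go((.52,.267,.2),Rt(-10),20)
E
```

```text
centre [0.5213 0.2647 0.02  ] len 0.2038 wid 0.0566 yaw -10.59 yaw2 -11.19
centre [ 0.4736 -0.2915  0.012 ] len 0.2165 wid 0.0646 yaw -13.12 yaw2 -12.72
bar top [[0.6193 0.2558 0.042 ]
 [0.4294 0.2856 0.042 ]]
ridge [[ 0.5157 -0.2976  0.034 ]
 [ 0.4301 -0.278   0.034 ]]
shift [ 582.8 -720.3   31.5] turn [-0.1  0.  32.7] | per row / 20 [ 29.14 -36.01   1.58] [-0.    0.    1.63]
```

```bash
python3 -m crank '[{"jaw":100,"x":32,"y":-40,"z":0},{"x":32,"y":-40},{"x":32,"y":-40},{"x":32,"y":-40},{"x":32,"y":-40},{"x":32,"y":-40},{"x":32,"y":-40},{"x":32,"y":-40},{"x":32,"y":-40},{"x":32,"y":-40},{"x":32,"y":-40},{"x":32,"y":-40}]' 40; python3 -m crank '[{"x":32,"y":-40},{"x":32,"y":-40},{"x":32,"y":-40},{"x":32,"y":-40},{"x":32,"y":-40},{"x":32,"y":-40},{"az":8},{"az":8},{"az":8},{"az":9},{"z":0}]'; python3 - <<'E'
from h import *
st(); p,d,c=snap('wrist','w1.png'); go((.523,.270,.2),Rt(-9.5))
print(c['fx'],c['cx'],c['cy'],wproj([[.5213,.2647,.02],[.62,.256,.042],[.43,.2856,.042]],c))
E
```

```text
t 0.1 p [ 0.26   -0.6223  0.2304] q [-8.000e-04  9.805e-01  1.966e-01 -2.000e-04] j [ 1.07  0.48  0.02  1.56 -0.01  1.11 -0.08] F [0.6 0.3 0.4] w 1.001
shift [ 586.7 -722.    31.5] turn [-0.1  0.  32.2] | per row / 1 [ 586.68 -722.     31.49] [-7.000e-02  3.000e-02  3.218e+01]
371.64829954431775 319.44542596715 240.89042632500923 [[ -68.07435078  -79.3748531 ]
 [ -48.89091347 -127.77332744]
 [ -99.23660037  -37.52908004]]schema error: expected keys jaw, x, y, z, ax, ay, az
schema error: expected keys jaw, x, y, z, ax, ay, az
```

View pics/w1.png

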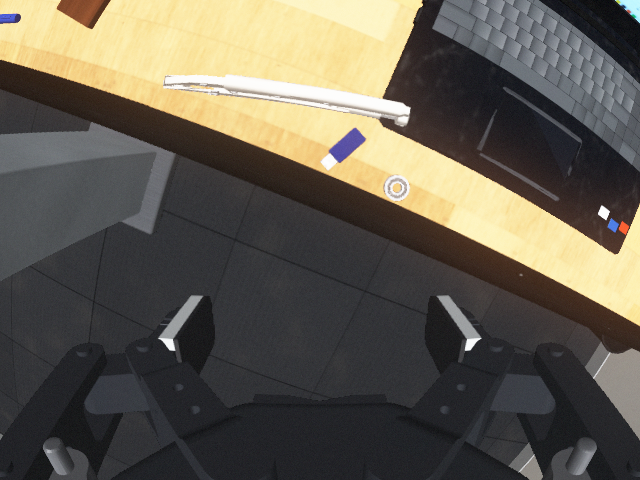

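```bash
python3 -m crank '[{"jaw":100,"x":32,"y":-40,"z":0,"ax":0,"ay":0,"az":0},{"jaw":100,"x":32,"y":-40,"z":0,"ax":0,"ay":0,"az":0},{"jaw":100,"x":32,"y":-40,"z":0,"ax":0,"ay":0,"az":0},{"jaw":100,"x":32,"y":-40,"z":0,"ax":0,"ay":0,"az":0},{"jaw":100,"x":32,"y":-40,"z":0,"ax":0,"ay":0,"az":0},{"jaw":100,"x":32,"y":-40,"z":0,"ax":0,"ay":0,"az":0},{"jaw":100,"x":32,"y":-40,"z":0,"ax":0,"ay":0,"az":0},{"jaw":100,"x":32,"y":-40,"z":0,"ax":0,"ay":0,"az":0},{"jaw":100,"x":32,"y":-40,"z":0,"ax":0,"ay":0,"az":0},{"jaw":100,"x":32,"y":-40,"z":0,"ax":0,"ay":0,"az":0},{"jaw":100,"x":32,"y":-40,"z":0,"ax":0,"ay":0,"az":0},{"jaw":100,"x":32,"y":-40,"z":0,"ax":0,"ay":0,"az":0}]' 40; python3 -m crank '[{"jaw":100,"x":32,"y":-40,"z":0,"ax":0,"ay":0,"az":0},{"jaw":100,"x":32,"y":-40,"z":0,"ax":0,"ay":0,"az":0},{"jaw":100,"x":32,"y":-40,"z":0,"ax":0,"ay":0,"az":0},{"jaw":100,"x":32,"y":-40,"z":0,"ax":0,"ay":0,"az":0},{"jaw":100,"x":32,"y":-40,"z":0,"ax":0,"ay":0,"az":0},{"jaw":100,"x":32,"y":-40,"z":0,"ax":0,"ay":0,"az":0},{"jaw":100,"x":0,"y":0,"z":0,"ax":0,"ay":0,"az":8},{"jaw":100,"x":0,"y":0,"z":0,"ax":0,"ay":0,"az":8},{"jaw":100,"x":0,"y":0,"z":0,"ax":0,"ay":0,"az":8},{"jaw":100,"x":0,"y":0,"z":0,"ax":0,"ay":0,"az":8},{"jaw":100,"x":0,"y":0,"z":0,"ax":0,"ay":0,"az":0}]'; python3 - <<'E'
from h import *
st(); p,d,c=snap('wrist','w2.png'); go((.523,.270,.2),Rt(-9.5))
print(c['fx'],c['cx'],c['cy'],wproj([[.5213,.2647,.02],[.62,.256,.042],[.43,.2856,.042]],c))
E
```

```text
t: 1.65
eef_pos: [0.4297, -0.0304, 0.2314]
tool_rot: [0.0, 0.981, 0.197, 0.0]
contact_force: [1.3, -1.3, -0.2]
gripper_width: 1.001
t: 3.02
eef_pos: [0.514, 0.2635, 0.2311]
tool_rot: [0.0, 0.997, -0.081, -0.0]
contact_force: [0.2, 0.3, 1.4]
gripper_width: 1.001
t 3.025 p [0.514  0.2635 0.2311] q [ 2.000e-04  9.967e-01 -8.060e-02 -1.000e-04] j [-0.22  0.36 -0.45  1.77  0.18  1.06 -2.47] F [0.2 0.3 1.4] w 1.001
shift [ 7.8 -7.8 31.1] turn [0.  0.  0.3] | per row / 1 [ 7.85 -7.84 31.13] [0.02 0.01 0.34]
371.64829954431775 319.44542596715 240.89042632500923 [[318.74652734 202.4987739 ]
 [310.33558982  96.75271395]
 [312.72847075 301.16502804]]
```

View pics/w2.png

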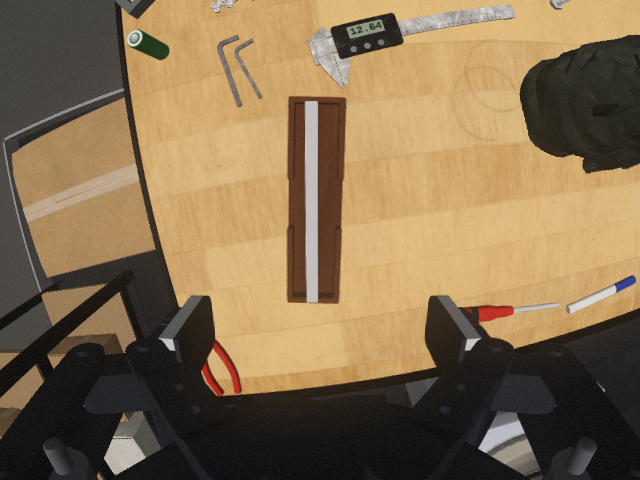

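```bash
python3 - <<'E'
from h import *
c={k:np.array(v) for k,v in eyes.calibration('wrist').items()}
rect(fisheye([(289,97),(346,98),(339,303),(288,302)],.02,c))
b=fisheye([(311.5,101),(312.5,301.5)],.042,c); print(b,np.linalg.norm(b[0]-b[1]),b.mean(0))
yaw=np.degrees(np.arctan2(*(b[0]-b[1])[[1,0]])); print(yaw)
# notch edges
print(fisheye([(290,179),(290,226),(344,178),(341,226)],.02,c).round(4))
m=b.mean(0); go((m[0],m[1],.018),Rt(yaw))
E
```

```text
centre [0.5198 0.2684 0.02  ] len 0.2063 wid 0.0534 yaw -10.41 yaw2 -10.31
[[0.61608119 0.25583011 0.042     ]
 [0.42965566 0.28579619 0.042     ]] 0.188818552634944 [0.52286843 0.27081315 0.042     ]
-9.131625911364207
[[0.5483 0.2882 0.02  ]
 [0.5029 0.2963 0.02  ]
 [0.541  0.2372 0.02  ]
 [0.4949 0.247  0.02  ]]
shift [  7.6  -8.7 213.1] turn [ 0.  0. -0.] | per row / 1 [  7.61  -8.69 213.13] [ 0.02  0.01 -0.03]
```

```bash
python3 -m crank '[{"jaw":60,"x":7.5,"y":-8.5,"z":40,"ax":0,"ay":0,"az":0},{"jaw":60,"x":0,"y":0,"z":45,"ax":0,"ay":0,"az":0},{"jaw":60,"x":0,"y":0,"z":45,"ax":0,"ay":0,"az":0},{"jaw":60,"x":0,"y":0,"z":40,"ax":0,"ay":0,"az":0},{"jaw":60,"x":0,"y":0,"z":30,"ax":0,"ay":0,"az":0},{"jaw":60,"x":0,"y":0,"z":13,"ax":0,"ay":0,"az":0},{"jaw":60,"x":0,"y":0,"z":0,"ax":0,"ay":0,"az":0},{"jaw":0,"x":0,"y":0,"z":0,"ax":0,"ay":0,"az":0},{"jaw":0,"x":0,"y":0,"z":0,"ax":0,"ay":0,"az":0},{"jaw":0,"x":0,"y":0,"z":0,"ax":0,"ay":0,"az":0},{"jaw":0,"x":0,"y":0,"z":0,"ax":0,"ay":0,"az":0},{"jaw":0,"x":0,"y":0,"z":0,"ax":0,"ay":0,"az":0}]' 50;python3 -m crank '[{"jaw":0,"x":0,"y":0,"z":0,"ax":0,"ay":0,"az":0},{"jaw":0,"x":0,"y":0,"z":0,"ax":0,"ay":0,"az":0}]'; python3 - <<'E'
from h import *
st(); 
E
```

```text
t: 4.58
eef_pos: [0.5238, 0.2713, 0.0196]
tool_rot: [-0.001, 0.997, -0.081, 0.001]
contact_force: [-1.0, -1.1, 6.6]
gripper_width: 0.125
t: 4.82
eef_pos: [0.5238, 0.2713, 0.0196]
tool_rot: [-0.001, 0.997, -0.081, 0.001]
contact_force: [-0.2, -0.4, 6.8]
gripper_width: 0.124
t 4.825 p [0.5238 0.2713 0.0196] q [-5.000e-04  9.967e-01 -8.120e-02  9.000e-04] j [-0.31  0.64 -0.36  1.89  0.35  0.67 -2.61] F [-0.2 -0.4  6.8] w 0.124
```

```bash
python3 -m crank '[{"jaw":0,"x":0,"y":0,"z":-10,"ax":0,"ay":0,"az":0},{"jaw":0,"x":0,"y":0,"z":-25,"ax":0,"ay":0,"az":0},{"jaw":0,"x":0,"y":0,"z":-30,"ax":0,"ay":0,"az":0},{"jaw":0,"x":3,"y":30,"z":-15,"ax":0,"ay":0,"az":0},{"jaw":0,"x":4,"y":40,"z":0,"ax":0,"ay":0,"az":0},{"jaw":0,"x":4,"y":40,"z":0,"ax":0,"ay":0,"az":0},{"jaw":0,"x":4,"y":33,"z":0,"ax":0,"ay":0,"az":0},{"jaw":0,"x":0,"y":0,"z":0,"ax":-7,"ay":0,"az":0},{"jaw":0,"x":0,"y":0,"z":0,"ax":-7,"ay":0,"az":0},{"jaw":0,"x":0,"y":0,"z":0,"ax":-7,"ay":0,"az":0},{"jaw":0,"x":0,"y":0,"z":0,"ax":-7,"ay":0,"az":0},{"jaw":0,"x":0,"y":0,"z":0,"ax":0,"ay":0,"az":0}]' 60; python3 - <<'E'
from h import *
o=st(); p,d,c=snap('scene','s2.png'); cv2.imwrite('pics/s2c.png',cv2.resize(p[200:400,100:400,::-1],None,fx=2,fy=2))
go((o['eef_pos'][0],o['eef_pos'][1],.0185),Rt(-9.2,-28))
E
```

```text
t: 6.32
eef_pos: [0.5139, 0.1301, 0.0973]
tool_rot: [0.24, 0.967, -0.077, -0.02]
contact_force: [-0.8, -0.3, -2.6]
gripper_width: 0.119
t 6.325 p [0.5139 0.1301 0.0973] q [ 0.2402  0.9675 -0.0765 -0.02  ] j [-0.39  0.59 -0.25  1.84  0.52  1.16 -2.67] F [-0.8 -0.3 -2.6] w 0.119
shift [ -0.5 -38.6  69.3] turn [-0.1  0.1  0. ] | per row / 1 [ -0.48 -38.62  69.29] [-0.12  0.07  0.02]
```

View pics/s2c.png

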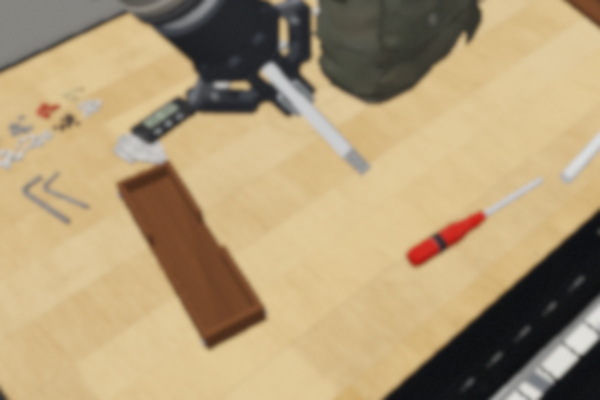

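```bash
python3 -m crank '[{"jaw":0,"x":0,"y":-13,"z":23.5,"ax":0,"ay":0,"az":0},{"jaw":0,"x":0,"y":-13,"z":23.5,"ax":0,"ay":0,"az":0},{"jaw":0,"x":0,"y":-8,"z":14,"ax":0,"ay":0,"az":0},{"jaw":0,"x":0,"y":-3,"z":5,"ax":0,"ay":0,"az":0},{"jaw":0,"x":0,"y":0,"z":0,"ax":0,"ay":0,"az":0}]'; python3 -m crank '[{"jaw":0,"x":0,"y":-0.5,"z":1,"ax":0,"ay":0,"az":0},{"jaw":0,"x":0,"y":0,"z":0,"ax":0,"ay":0,"az":0}]'
```

```text
t: 7.0
eef_pos: [0.5151, 0.1286, 0.023]
tool_rot: [0.241, 0.967, -0.079, -0.02]
contact_force: [-1.2, -0.6, -2.7]
gripper_width: 0.119
t: 7.25
eef_pos: [0.5152, 0.1291, 0.022]
tool_rot: [0.241, 0.967, -0.079, -0.019]
contact_force: [0.2, -0.1, -2.6]
gripper_width: 0.12
```

```bash
python3 -m crank '[{"jaw":0,"x":0,"y":-1,"z":2,"ax":0,"ay":0,"az":0},{"jaw":0,"x":0,"y":0,"z":0,"ax":0,"ay":0,"az":0}]'; python3 -m crank '[{"jaw":0,"x":0,"y":-0.5,"z":1,"ax":0,"ay":0,"az":0},{"jaw":0,"x":0,"y":0,"z":0,"ax":0,"ay":0,"az":0}]';python3 -m crank '[{"jaw":0,"x":0,"y":-0.5,"z":1,"ax":0,"ay":0,"az":0},{"jaw":0,"x":0,"y":0,"z":0,"ax":0,"ay":0,"az":0}]'
```

```text
t: 7.5
eef_pos: [0.5147, 0.1288, 0.0192]
tool_rot: [0.241, 0.967, -0.079, -0.02]
contact_force: [1.2, 0.1, -2.0]
gripper_width: 0.12
t: 7.75
eef_pos: [0.5148, 0.1287, 0.0181]
tool_rot: [0.241, 0.967, -0.079, -0.02]
contact_force: [0.7, 0.7, -1.6]
gripper_width: 0.121
t: 8.0
eef_pos: [0.5148, 0.1287, 0.017]
tool_rot: [0.241, 0.967, -0.079, -0.02]
contact_force: [0.4, 0.6, -2.4]
gripper_width: 0.124
```

```bash
python3 -m crank '[{"jaw":0,"x":0,"y":-0.3,"z":0.6,"ax":0,"ay":0,"az":0},{"jaw":28,"x":0,"y":0,"z":0,"ax":0,"ay":0,"az":0},{"jaw":28,"x":0,"y":0,"z":0,"ax":0,"ay":0,"az":0},{"jaw":28,"x":0,"y":0,"z":0,"ax":0,"ay":0,"az":0}]'; python3 -m crank '[{"jaw":28,"x":0,"y":0,"z":-6,"ax":0,"ay":0,"az":0},{"jaw":28,"x":0,"y":0,"z":-10,"ax":0,"ay":0,"az":0},{"jaw":28,"x":0,"y":0,"z":-15,"ax":0,"ay":0,"az":0},{"jaw":28,"x":0,"y":0,"z":-25,"ax":0,"ay":0,"az":0},{"jaw":50,"x":0,"y":0,"z":-25,"ax":0,"ay":0,"az":0},{"jaw":60,"x":0,"y":0,"z":-40,"ax":7,"ay":0,"az":0},{"jaw":100,"x":0,"y":0,"z":-30,"ax":7,"ay":0,"az":0},{"jaw":100,"x":0,"y":0,"z":-30,"ax":7,"ay":0,"az":0},{"jaw":100,"x":0,"y":0,"z":-20,"ax":7,"ay":0,"az":0},{"jaw":100,"x":0,"y":0,"z":0,"ax":0,"ay":0,"az":0},{"jaw":100,"x":0,"y":0,"z":0,"ax":0,"ay":0,"az":0}]'; python3 - <<'E'
from h import *
st(); p,d,c=snap('wrist','w3.png')
E
```

```text
t: 8.5
eef_pos: [0.5149, 0.1288, 0.0166]
tool_rot: [0.241, 0.967, -0.079, -0.019]
contact_force: [0.2, 0.3, 0.0]
gripper_width: 0.282
t: 9.88
eef_pos: [0.5269, 0.2053, 0.2002]
tool_rot: [0.001, 0.997, -0.081, -0.0]
contact_force: [-0.0, -0.7, -0.7]
gripper_width: 1.003
t 9.875 p [0.5269 0.2053 0.2002] q [ 7.000e-04  9.967e-01 -8.090e-02 -2.000e-04] j [-0.15  0.36 -0.42  1.83  0.18  0.99 -2.37] F [-0.  -0.7 -0.7] w 1.003
```

View pics/w3.png

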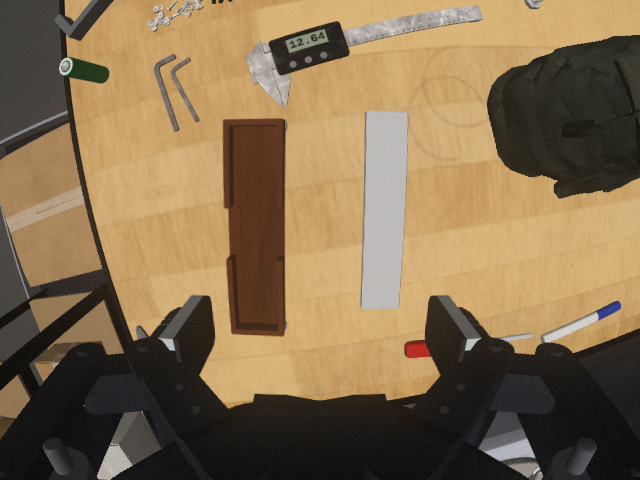

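```bash
python3 - <<'E'
from h import *
c={k:np.array(v) for k,v in eyes.calibration('wrist').items()}
B=fisheye([(366,111),(408,112),(400,309),(361,308)],.012,c); rect(B)
rect(fisheye([(223,120),(285,119),(286,335),(231,335)],.02,c))
m=B.mean(0); go((m[0],m[1],.2),Rt(-9.5)); go((m[0],m[1],0),Rt(-9.5))
p=cv2.imread('pics/w3.png')
g=cv2.resize(p[100:350,200:430],None,fx=3.2,fy=3.2,interpolation=2)[:,:,:][:600*2]
a=cv2.resize(p[100:180,210:420],None,fx=3.8,fy=3.8,interpolation=2); b=cv2.resize(p[275:350,210:420],None,fx=3.8,fy=3.8,interpolation=2)
cv2.imwrite('pics/w3c.png',np.vstack([a,b])); print(a.shape,b.shape)
E
```

```text
centre [0.5165 0.1478 0.012 ] len 0.1883 wid 0.0388 yaw -8.99 yaw2 -10.23
centre [0.5192 0.2684 0.02  ] len 0.2066 wid 0.0554 yaw -10.51 yaw2 -8.98
shift [-0.6 58.8 -0.3] turn [0.1 0.1 0.3] | per row / 1 [-0.64 58.8  -0.29] [0.09 0.07 0.27]
shift [ -0.4  58.5 199.7] turn [0.1 0.1 0.3] | per row / 1 [ -0.38  58.48 199.71] [0.09 0.07 0.27]
(304, 798, 3) (285, 798, 3)
```

View pics/w3c.png

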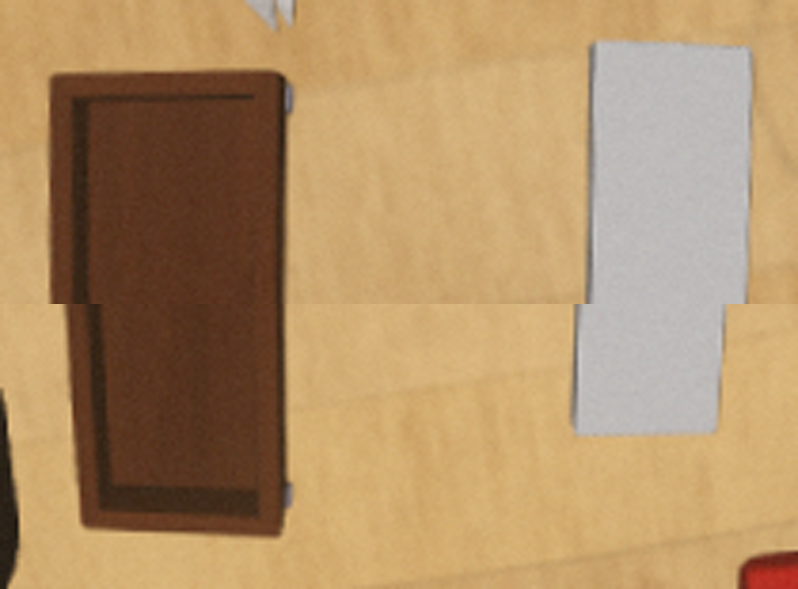

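```bash
cat >> h.py <<'E'
from scipy.optimize import least_squares
def fit(px,L,W,z,c,x0):
    K=np.array([(L/2,W/2),(L/2,-W/2),(-L/2,-W/2),(-L/2,W/2)])  # TL TR BR BL
    def f(s):
        a=np.radians(s[2]); R=np.array([[np.cos(a),-np.sin(a)],[np.sin(a),np.cos(a)]]); P=K@R.T+s[:2]
        return (wproj(np.c_[P,np.full(4,z)],c)-px).ravel()
    r=least_squares(f,x0,x_scale=[.01,.01,1]); print('fit',r.x.round(4),'res',r.fun.round(1)); return r.x
E
python3 - <<'E'
from h import *
c={k:np.array(v) for k,v in eyes.calibration('wrist').items()}
def f(L): return np.array([(210+x/3.8-.37,(100+y/3.8 if y<304 else 275+(y-304)/3.8)-.37) for x,y in L])
C=fit(f([(50,74),(281,72),(280,535),(83,525)]),.208,.054,.02,c,[.52,.268,-10])
B=fit(f([(595,42),(750,47),(716,435),(574,434)]),.191,.038,.012,c,[.516,.148,-10])
go((B[0],B[1],.12),Rt(B[2]))
E
```

```text
fit [  0.5199   0.2692 -10.6287] res [-0.2 -0.5  0.2 -0.9  0.5  1.  -0.7  1. ]
fit [ 0.5163  0.1486 -9.2222] res [-0.6 -1.1  0.7 -0.7  0.1  0.6 -0.1  1.6]
shift [-0.9 58.  79.7] turn [ 0.1  0.1 -0. ] | per row / 1 [-0.92 57.98 79.71] [ 0.09  0.07 -0.  ]
```

```bash
python3 -m crank '[{"jaw":80,"x":-1,"y":29,"z":0,"ax":0,"ay":0,"az":0},{"jaw":80,"x":0,"y":29,"z":20,"ax":0,"ay":0,"az":0},{"jaw":80,"x":0,"y":0,"z":45,"ax":0,"ay":0,"az":0},{"jaw":80,"x":0,"y":0,"z":45,"ax":0,"ay":0,"az":0},{"jaw":80,"x":0,"y":0,"z":40,"ax":0,"ay":0,"az":0},{"jaw":80,"x":0,"y":0,"z":30,"ax":0,"ay":0,"az":0},{"jaw":80,"x":0,"y":0,"z":10,"ax":0,"ay":0,"az":0},{"jaw":80,"x":0,"y":0,"z":0,"ax":0,"ay":0,"az":0},{"jaw":80,"x":0,"y":0,"z":0,"ax":0,"ay":0,"az":0}]' 40; python3 - <<'E'
from h import *
st(); go((.5163,.1486,.001),Rt(-9.2))
E
```

```text
t: 11.05
eef_pos: [0.5177, 0.1485, 0.0112]
tool_rot: [-0.0, 0.997, -0.081, 0.001]
contact_force: [-0.3, -1.6, -0.9]
gripper_width: 0.798
t 11.05 p [0.5177 0.1485 0.0112] q [-3.000e-04  9.967e-01 -8.100e-02  8.000e-04] j [-0.14  0.59 -0.32  2.02  0.32  0.58 -2.42] F [-0.3 -1.6 -0.9] w 0.798
shift [-1.4  0.2 10.2] turn [-0.  -0.1 -0.1] | per row / 1 [-1.41  0.17 10.19] [-0.04 -0.08 -0.1 ]
```

```bash
python3 -m crank '[{"jaw":80,"x":-1.5,"y":0,"z":6,"ax":0,"ay":0,"az":0},{"jaw":80,"x":0,"y":0,"z":4,"ax":0,"ay":0,"az":0},{"jaw":60,"x":0,"y":0,"z":0,"ax":0,"ay":0,"az":0},{"jaw":20,"x":0,"y":0,"z":0,"ax":0,"ay":0,"az":0},{"jaw":20,"x":0,"y":0,"z":0,"ax":0,"ay":0,"az":0},{"jaw":20,"x":0,"y":0,"z":0,"ax":0,"ay":0,"az":0},{"jaw":20,"x":0,"y":0,"z":0,"ax":0,"ay":0,"az":0},{"jaw":20,"x":0,"y":0,"z":0,"ax":0,"ay":0,"az":0}]' 40
```

```text
t: 12.05
eef_pos: [0.5156, 0.148, 0.0005]
tool_rot: [0.0, 0.997, -0.081, 0.0]
contact_force: [-0.5, -0.7, 4.8]
gripper_width: 0.43
```

```bash
python3 -m crank '[{"jaw":20,"x":0,"y":0,"z":-15,"ax":0,"ay":0,"az":0},{"jaw":20,"x":0,"y":0,"z":-20,"ax":0,"ay":0,"az":0},{"jaw":20,"x":0,"y":0,"z":-20,"ax":0,"ay":0,"az":0},{"jaw":20,"x":0,"y":0,"z":0,"ax":0,"ay":0,"az":1.3},{"jaw":20,"x":0,"y":0,"z":0,"ax":0,"ay":0,"az":0}]'; python3 - <<'E'
from h import *
st(); 
R=Rt(-10.6); p=np.array([.5199,.2692,.045])-R.apply([.0006,0,0])  # bar sits .6mm ahead
go(p,R)
E
```

```text
t: 12.68
eef_pos: [0.5151, 0.1479, 0.0549]
tool_rot: [0.0, 0.996, -0.093, -0.0]
contact_force: [-0.6, 0.7, -2.4]
gripper_width: 0.431
t 12.675 p [0.5151 0.1479 0.0549] q [ 1.000e-04  9.957e-01 -9.280e-02 -2.000e-04] j [-0.12  0.51 -0.35  2.    0.27  0.67 -2.4 ] F [-0.6  0.7 -2.4] w 0.431
shift [ -18.3 -120.1    9.8] turn [ 0.   0.  -0.1] | per row / 1 [ -18.28 -120.07    9.82] [ 0.02  0.02 -0.05]
```

```bash
python3 -m crank '[{"jaw":20,"x":-4.5,"y":-30,"z":0,"ax":0,"ay":0,"az":0},{"jaw":20,"x":-4.5,"y":-30,"z":0,"ax":0,"ay":0,"az":0},{"jaw":20,"x":-4.5,"y":-30,"z":0,"ax":0,"ay":0,"az":0},{"jaw":20,"x":-4.8,"y":-30,"z":0,"ax":0,"ay":0,"az":0},{"jaw":20,"x":0,"y":0,"z":15,"ax":0,"ay":0,"az":0},{"jaw":20,"x":0,"y":0,"z":10,"ax":0,"ay":0,"az":0},{"jaw":20,"x":0,"y":0,"z":0,"ax":0,"ay":0,"az":0},{"jaw":20,"x":0,"y":0,"z":0,"ax":0,"ay":0,"az":0}]'; python3 - <<'E'
from h import *
st(); p,d,c=snap('wrist','w4.png'); np.save('w4c.npy',c,allow_pickle=True)
R=Rt(-10.6); go(np.array([.5199,.2692,.030])-R.apply([.0006,0,0]),R)
K=np.array([[a*.104,b*.027,.02] for a,b in ((1,1),(1,-1),(-1,-1),(-1,1))]); K=Ro.from_euler('z',-10.6,degrees=True).apply(K)+[.5199,.2692,0]
print(wproj(K,c).round(0))
E
```

```text
t: 13.68
eef_pos: [0.5198, 0.2685, 0.0301]
tool_rot: [0.0, 0.996, -0.093, -0.0]
contact_force: [0.3, 0.0, -2.0]
gripper_width: 0.433
t 13.675 p [0.5198 0.2685 0.0301] q [ 3.000e-04  9.957e-01 -9.320e-02 -1.000e-04] j [-0.33  0.61 -0.33  1.9   0.3   0.68 -2.6 ] F [ 0.3  0.  -2. ] w 0.433
shift [-0.8 -0.4  0.4] turn [ 0.  -0.  -0.1] | per row / 1 [-0.77 -0.39  0.41] [ 0.   -0.02 -0.08]
[[255.  52.]
 [387.  52.]
 [368. 451.]
 [275. 452.]]
```

View pics/w4.png

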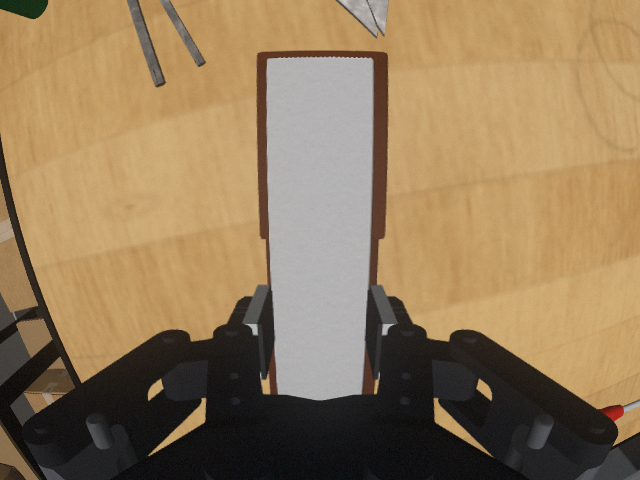

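```bash
python3 - <<'E'
from h import *
c={k:np.array(v) for k,v in eyes.calibration('wrist').items()}
p=cv2.imread('pics/w4.png').astype(int)
def edges(r):
    row=p[r,240:400]; br=row.min(1)>130; white=(row.max(1)-row.min(1)<25)&br; w=np.flatnonzero(white)+240
    dk=np.flatnonzero((row.sum(1)<330))+240; return w.min(),w.max(),dk.min(),dk.max()
Ri=Ro.from_euler('z',10.6,degrees=True)
loc=lambda P:Ri.apply(np.array(P)-[.5199,.2692,0])*1000
for r in (75,110,150,190,225):
    a,b,l,rr=edges(r); B=loc(fisheye([(a-.5,r),(b+.5,r)],.0416,c)); C=loc(fisheye([(l-.5,r),(rr+.5,r)],.02,c))
    print(r,a,b,l,rr,'bar y',B[:,1].round(1),B[:,1].mean().round(2),'case y',C[:,1].round(1),C[:,1].mean().round(2))
for u in (290,320,350):
    col=p[35:80,u]; wh=np.flatnonzero((col.max(1)-col.min(1)<25)&(col.min(1)>130)).min()+35; dk=np.flatnonzero(col.sum(1)<330).min()+35
    print(u,wh,dk,loc(fisheye([(u,wh-.5)],.0416,c))[0,0],loc(fisheye([(u,dk-.5)],.02,c))[0,0])
E
```

```text
75 267 372 257 387 bar y [ 19.7 -17.4] 1.16 case y [ 26.9 -26.7] 0.11
110 267 372 257 387 bar y [ 19.8 -17.4] 1.19 case y [ 27.  -26.7] 0.14
150 267 372 258 386 bar y [ 19.9 -17.5] 1.22 case y [ 26.8 -26.4] 0.17
190 268 371 259 386 bar y [ 19.9 -17.4] 1.25 case y [ 26.8 -26.8] -0.03
225 269 370 260 385 bar y [ 19.9 -17.4] 1.27 case y [ 26.9 -26.9] -0.03
290 58 51 96.24821227819743 104.30654290226451
320 57 51 96.46405941847848 104.1162667925332
350 58 51 96.21709224941796 104.27075350706374
```

```bash
python3 -m crank '[{"jaw":20,"x":-0.6,"y":1.1,"z":0,"ax":0,"ay":0,"az":0},{"jaw":20,"x":0,"y":0,"z":6,"ax":0,"ay":0,"az":0},{"jaw":20,"x":0,"y":0,"z":3,"ax":0,"ay":0,"az":0},{"jaw":20,"x":0,"y":0,"z":2,"ax":0,"ay":0,"az":0},{"jaw":20,"x":0,"y":0,"z":2,"ax":0,"ay":0,"az":0},{"jaw":20,"x":0,"y":0,"z":0,"ax":0,"ay":0,"az":0}]'; python3 -m crank '[{"jaw":20,"x":0,"y":0,"z":3,"ax":0,"ay":0,"az":0},{"jaw":20,"x":0,"y":0,"z":3,"ax":0,"ay":0,"az":0},{"jaw":20,"x":0,"y":0,"z":2,"ax":0,"ay":0,"az":0},{"jaw":20,"x":0,"y":0,"z":0,"ax":0,"ay":0,"az":0}]'
```

```text
t: 14.48
eef_pos: [0.5187, 0.2685, 0.017]
tool_rot: [0.0, 0.996, -0.093, -0.0]
contact_force: [0.6, -1.0, -2.4]
gripper_width: 0.428
t: 14.98
eef_pos: [0.5187, 0.2683, 0.009]
tool_rot: [0.0, 0.996, -0.093, -0.0]
contact_force: [-0.2, -0.2, -1.9]
gripper_width: 0.432
```

```bash
python3 -m crank '[{"jaw":20,"x":0,"y":0,"z":2,"ax":0,"ay":0,"az":0},{"jaw":20,"x":0,"y":0,"z":1.5,"ax":0,"ay":0,"az":0},{"jaw":20,"x":0,"y":0,"z":0.5,"ax":0,"ay":0,"az":0},{"jaw":20,"x":0,"y":0,"z":0,"ax":0,"ay":0,"az":0}]'; python3 -m crank '[{"jaw":55,"x":0,"y":0,"z":0,"ax":0,"ay":0,"az":0},{"jaw":80,"x":0,"y":0,"z":0,"ax":0,"ay":0,"az":0},{"jaw":80,"x":0,"y":0,"z":0,"ax":0,"ay":0,"az":0},{"jaw":80,"x":0,"y":0,"z":-10,"ax":0,"ay":0,"az":0},{"jaw":80,"x":0,"y":0,"z":-25,"ax":0,"ay":0,"az":0},{"jaw":80,"x":0,"y":0,"z":-45,"ax":0,"ay":0,"az":0},{"jaw":80,"x":0,"y":0,"z":-50,"ax":0,"ay":0,"az":0},{"jaw":80,"x":0,"y":0,"z":-50,"ax":0,"ay":0,"az":0},{"jaw":80,"x":0,"y":0,"z":-35,"ax":0,"ay":0,"az":0},{"jaw":80,"x":0,"y":0,"z":0,"ax":0,"ay":0,"az":0},{"jaw":80,"x":0,"y":0,"z":0,"ax":0,"ay":0,"az":0}]'; python3 - <<'E'
from h import *
st(); p,d,c=snap('wrist','w5.png'); cv2.imwrite('pics/w5c.png',cv2.resize(p[70:330,200:420,::-1],None,fx=2.3,fy=2.3,interpolation=2))
C=fit(np.zeros((4,2)),.208,.054,.02,c,[.52,.269,-10]) if 0 else None
R=Rt(-13); go((.4736,-.2915,.22),R)
E
```

```text
t: 15.48
eef_pos: [0.5188, 0.2685, 0.0052]
tool_rot: [-0.0, 0.996, -0.093, 0.0]
contact_force: [-0.2, -0.9, -2.1]
gripper_width: 0.429
t: 16.85
eef_pos: [0.5184, 0.2681, 0.22]
tool_rot: [0.0, 0.996, -0.093, -0.0]
contact_force: [-0.3, 0.3, -0.2]
gripper_width: 0.801
t 16.85 p [0.5184 0.2681 0.22  ] q [ 3.000e-04  9.957e-01 -9.250e-02 -2.000e-04] j [-0.26  0.37 -0.41  1.77  0.17  1.04 -2.49] F [-0.3  0.3 -0.2] w 0.801
shift [ 5.930e+01  5.581e+02 -1.000e-01] turn [0.1 0.1 2.4] | per row / 1 [ 5.9340e+01  5.5807e+02 -6.0000e-02] [0.08 0.07 2.38]
```

View pics/w5c.png

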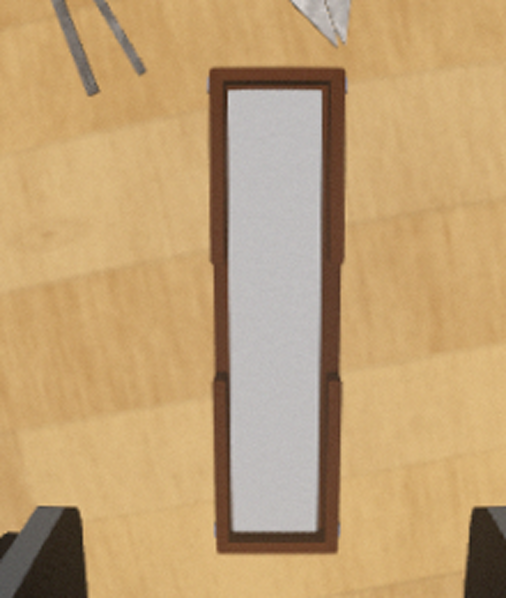

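```bash
python3 - <<'E'
from h import *
c={k:np.array(v) for k,v in eyes.calibration('wrist').items()}
f=lambda L:np.array(L)/2.3+[200,70]-.28
fit(f([(209,69),(346,69),(337,552),(217,552)]),.208,.054,.02,c,[.52,.269,-10])
E
python3 -m crank '[{"jaw":80,"x":5,"y":46.5,"z":-3,"ax":0,"ay":0,"az":0},{"jaw":80,"x":5,"y":46.5,"z":0,"ax":0,"ay":0,"az":0},{"jaw":80,"x":5,"y":46.5,"z":0,"ax":0,"ay":0,"az":0},{"jaw":80,"x":5,"y":46.5,"z":0,"ax":0,"ay":0,"az":0},{"jaw":80,"x":5,"y":46.5,"z":0,"ax":0,"ay":0,"az":0},{"jaw":80,"x":5,"y":46.5,"z":0,"ax":0,"ay":0,"az":0},{"jaw":80,"x":5,"y":46.5,"z":0,"ax":0,"ay":0,"az":0},{"jaw":80,"x":5,"y":46.5,"z":0,"ax":0,"ay":0,"az":0},{"jaw":80,"x":5,"y":46.5,"z":0,"ax":0,"ay":0,"az":0},{"jaw":80,"x":5,"y":46.5,"z":0,"ax":0,"ay":0,"az":0},{"jaw":80,"x":5,"y":46.5,"z":0,"ax":0,"ay":0,"az":0},{"jaw":80,"x":5,"y":46.5,"z":0,"ax":0,"ay":0,"az":0}]'; python3 -m crank '[{"jaw":80,"x":0,"y":0,"z":0,"ax":0,"ay":0,"az":2.4},{"jaw":80,"x":0,"y":0,"z":20,"ax":0,"ay":0,"az":0},{"jaw":80,"x":0,"y":0,"z":0,"ax":0,"ay":0,"az":0},{"jaw":80,"x":0,"y":0,"z":0,"ax":0,"ay":0,"az":0}]'; python3 - <<'E'
from h import *
st(); p,d,c=snap('wrist','w6.png'); cv2.imwrite('pics/w6c.png',cv2.resize(p[70:330,200:420,::-1],None,fx=2.3,fy=2.3,interpolation=2))
E
```

```text
fit [  0.5195   0.2684 -10.6802] res [-0.  -1.1  0.  -1.   0.3  1.3 -0.3  1.3]
t: 18.4
eef_pos: [0.4739, -0.2921, 0.2217]
tool_rot: [-0.001, 0.996, -0.092, -0.001]
contact_force: [-0.0, 0.4, -1.1]
gripper_width: 0.803
t: 18.9
eef_pos: [0.4748, -0.2908, 0.2029]
tool_rot: [-0.0, 0.994, -0.113, -0.0]
contact_force: [0.4, 0.6, -0.2]
gripper_width: 0.8
t 18.9 p [ 0.4748 -0.2908  0.2029] q [-2.000e-04  9.936e-01 -1.132e-01 -5.000e-04] j [ 0.53  0.32 -0.12  1.86  0.05  0.96 -1.4 ] F [ 0.4  0.6 -0.2] w 0.8
```

View pics/w6c.png

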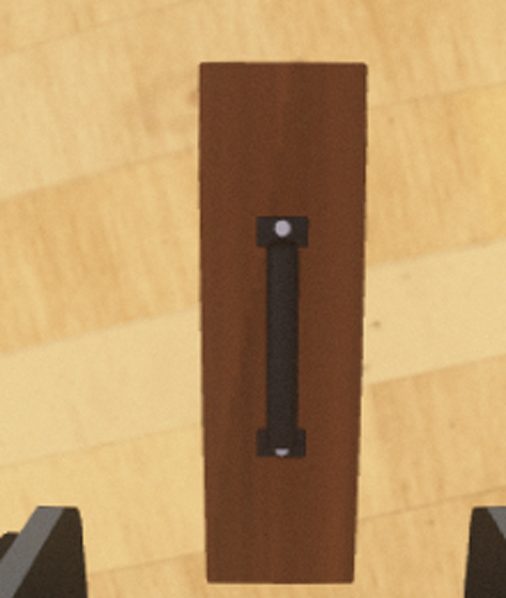

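```bash
python3 - <<'E'
from h import *
c={k:np.array(v) for k,v in eyes.calibration('wrist').items()}
f=lambda L:np.array(L)/2.3+[200,70]-.28
s=fit(f([(200,63),(367,63),(354,582),(207,582)]),.219,.065,.012,c,[.475,-.291,-13])
print(fisheye(f([(282,230),(281,450),(282,338)]),.034,c))
go((s[0],s[1],.016),Rt(s[2]))
E
```

```text
fit [  0.4718  -0.2912 -13.2399] res [-0.4 -0.6  0.3 -0.2  0.2  0.6 -0.1  0.4]
[[ 0.51562949 -0.30100661  0.034     ]
 [ 0.43350351 -0.28175231  0.034     ]
 [ 0.47637338 -0.29197845  0.034     ]]
shift [ -3.1   1.  187.4] turn [-0.   0.   0.2] | per row / 1 [ -3.08   0.99 187.39] [-0.    0.    0.24]
```

```bash
python3 -m crank '[{"jaw":60,"x":-3,"y":0.5,"z":40,"ax":0,"ay":0,"az":0.2},{"jaw":60,"x":0,"y":0,"z":45,"ax":0,"ay":0,"az":0},{"jaw":60,"x":0,"y":0,"z":45,"ax":0,"ay":0,"az":0},{"jaw":60,"x":0,"y":0,"z":35,"ax":0,"ay":0,"az":0},{"jaw":60,"x":0,"y":0,"z":17,"ax":0,"ay":0,"az":0},{"jaw":60,"x":0,"y":0,"z":5,"ax":0,"ay":0,"az":0},{"jaw":60,"x":0,"y":0,"z":0,"ax":0,"ay":0,"az":0},{"jaw":0,"x":0,"y":0,"z":0,"ax":0,"ay":0,"az":0},{"jaw":0,"x":0,"y":0,"z":0,"ax":0,"ay":0,"az":0},{"jaw":0,"x":0,"y":0,"z":0,"ax":0,"ay":0,"az":0},{"jaw":0,"x":0,"y":0,"z":0,"ax":0,"ay":0,"az":0},{"jaw":0,"x":0,"y":0,"z":0,"ax":0,"ay":0,"az":0}]' 60; python3 -m crank '[{"jaw":0,"x":0,"y":0,"z":0,"ax":0,"ay":0,"az":0},{"jaw":0,"x":0,"y":0,"z":0,"ax":0,"ay":0,"az":0},{"jaw":0,"x":0,"y":0,"z":-5,"ax":0,"ay":0,"az":0},{"jaw":0,"x":0,"y":0,"z":-30,"ax":0,"ay":0,"az":0},{"jaw":0,"x":0,"y":0,"z":-50,"ax":0,"ay":0,"az":0},{"jaw":0,"x":0,"y":0,"z":-55,"ax":0,"ay":0,"az":0},{"jaw":0,"x":0,"y":0,"z":-55,"ax":0,"ay":0,"az":0},{"jaw":0,"x":0,"y":0,"z":-45,"ax":0,"ay":0,"az":0},{"jaw":0,"x":0,"y":0,"z":0,"ax":0,"ay":0,"az":0}]'; python3 - <<'E'
from h import *
st(); p,d,c=snap('wrist','w7.png')
R=Rt(-10.65); go((.5193,.2685,.255),R); go((.5193,.2685,.255),R,13)
E
```

```text
t: 20.45
eef_pos: [0.4725, -0.2913, 0.0173]
tool_rot: [0.0, 0.993, -0.115, 0.001]
contact_force: [-1.4, 0.2, 6.3]
gripper_width: 0.123
t: 21.58
eef_pos: [0.4737, -0.2918, 0.2605]
tool_rot: [0.001, 0.993, -0.115, 0.004]
contact_force: [0.3, -0.8, -1.6]
gripper_width: 0.123
t 21.575 p [ 0.4737 -0.2918  0.2605] q [ 0.0014  0.9933 -0.1152  0.0036] j [ 0.54  0.26 -0.12  1.81  0.04  1.07 -1.4 ] F [ 0.3 -0.8 -1.6] w 0.123
shift [ -82.4 -555.5    2.1] turn [ 0.1 -0.2 -2.6] | per row / 1 [ -82.39 -555.5     2.1 ] [ 0.05 -0.18 -2.58]
shift [ -82.4 -555.5    2.1] turn [ 0.1 -0.2 -2.6] | per row / 13 [ -6.34 -42.73   0.16] [ 0.   -0.01 -0.2 ]
```

```bash
python3 -m crank '[{"jaw":0,"x":-6.8,"y":-46.3,"z":0,"ax":0,"ay":0,"az":0},{"jaw":0,"x":-6.8,"y":-46.3,"z":0,"ax":0,"ay":0,"az":0},{"jaw":0,"x":-6.8,"y":-46.3,"z":0,"ax":0,"ay":0,"az":0},{"jaw":0,"x":-6.8,"y":-46.3,"z":0,"ax":0,"ay":0,"az":0},{"jaw":0,"x":-6.8,"y":-46.3,"z":0,"ax":0,"ay":0,"az":0},{"jaw":0,"x":-6.8,"y":-46.3,"z":0,"ax":0,"ay":0,"az":0},{"jaw":0,"x":-6.8,"y":-46.3,"z":0,"ax":0,"ay":0,"az":0},{"jaw":0,"x":-6.8,"y":-46.3,"z":0,"ax":0,"ay":0,"az":0},{"jaw":0,"x":-6.8,"y":-46.3,"z":0,"ax":0,"ay":0,"az":0},{"jaw":0,"x":-6.8,"y":-46.3,"z":0,"ax":0,"ay":0,"az":0},{"jaw":0,"x":-6.8,"y":-46.3,"z":0,"ax":0,"ay":0,"az":0},{"jaw":0,"x":-6.8,"y":-46.3,"z":0,"ax":0,"ay":0,"az":0}]'; python3 -m crank '[{"jaw":0,"x":0,"y":0,"z":50,"ax":0,"ay":0,"az":-2.6},{"jaw":0,"x":0,"y":0,"z":55,"ax":0,"ay":0,"az":0},{"jaw":0,"x":0,"y":0,"z":45,"ax":0,"ay":0,"az":0},{"jaw":0,"x":0,"y":0,"z":40,"ax":0,"ay":0,"az":0},{"jaw":0,"x":0,"y":0,"z":10,"ax":0,"ay":0,"az":0},{"jaw":0,"x":0,"y":0,"z":0,"ax":0,"ay":0,"az":0},{"jaw":0,"x":0,"y":0,"z":0,"ax":0,"ay":0,"az":0}]'; python3 - <<'E'
from h import *
st(); R=Rt(-10.65); go((.5193,.2685,.055),R)
E
```

```text
t: 23.12
eef_pos: [0.5185, 0.2694, 0.2541]
tool_rot: [0.001, 0.993, -0.115, -0.001]
contact_force: [0.2, -0.2, -1.0]
gripper_width: 0.125
t: 24.0
eef_pos: [0.5205, 0.2694, 0.0577]
tool_rot: [-0.001, 0.996, -0.093, 0.001]
contact_force: [0.5, 1.0, -0.4]
gripper_width: 0.12
t 24.0 p [0.5205 0.2694 0.0577] q [-8.000e-04  9.957e-01 -9.260e-02  1.000e-03] j [-0.29  0.58 -0.39  1.88  0.31  0.74 -2.61] F [ 0.5  1.  -0.4] w 0.12
shift [-1.   1.1  2.7] turn [-0.1 -0.1  0. ] | per row / 1 [-0.98  1.08  2.71] [-0.1  -0.11  0.02]
```

```bash
python3 - <<'E'
from h import *
o=st(); p,d,c=snap('wrist','w8.png'); cv2.imwrite('pics/w8c.png',p[20:460,150:490,::-1])
zt=o['eef_pos'][2]-.0173+.012
K=np.array([[a*.1095,b*.0325,zt] for a,b in ((1,1),(1,-1),(0,1),(0,-1))]); K=Ro.from_euler('z',-10.6,degrees=True).apply(K)+[.52,.269,0]; print(wproj(K,c).round())
g=p.astype(int); Ri=Ro.from_euler('z',10.6,degrees=True); loc=lambda P:Ri.apply(np.array(P)-[.5198,.2690,0])*1000
rb=lambda a:(a[...,0]+a[...,1]+a[...,2])<330
for r in (60,90,120,150,180,210):
    k=np.flatnonzero(rb(g[r,200:440]))+200; e=loc(fisheye([(k.min()-.5,r),(k.max()+.5,r)],zt,c)); print(r,k.min(),k.max(),e[:,1].round(1),e[:,1].mean().round(2))
for u in (260,290,320,350,380):
    k=np.flatnonzero(rb(g[:150,u])); print(u,k.min() if len(k) else None, loc(fisheye([(u,k.min()-.5)],zt,c))[0,0].round(2) if len(k) else '')
E
```

```text
t 24.0 p [0.5205 0.2694 0.0577] q [-8.000e-04  9.957e-01 -9.260e-02  1.000e-03] j [-0.29  0.58 -0.39  1.88  0.31  0.74 -2.61] F [ 0.5  1.  -0.4] w 0.12
[[244.  38.]
 [406.  39.]
 [251. 297.]
 [398. 297.]]
60 240 399 [ 34.  -29.8] 2.13
90 239 400 [ 34.4 -30.1] 2.14
120 240 399 [ 34.  -29.7] 2.15
150 240 399 [ 34.2 -29.9] 2.17
180 241 398 [ 34.2 -29.8] 2.18
210 242 397 [ 34.3 -29.9] 2.19
260 40 108.75
290 39 108.63
320 12 120.36
350 32 111.66
380 40 108.71
```

View pics/w8c.png

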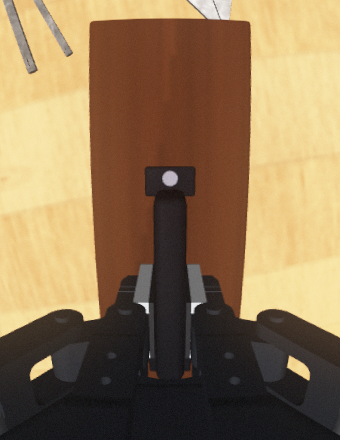

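```bash
python3 -m crank '[{"jaw":0,"x":0.4,"y":2.2,"z":5,"ax":0,"ay":0,"az":0},{"jaw":0,"x":0,"y":0,"z":8,"ax":0,"ay":0,"az":0},{"jaw":0,"x":0,"y":0,"z":4,"ax":0,"ay":0,"az":0},{"jaw":0,"x":0,"y":0,"z":0,"ax":0,"ay":0,"az":0},{"jaw":0,"x":0,"y":0,"z":0,"ax":0,"ay":0,"az":0}]'; python3 -m crank '[{"jaw":0,"x":0,"y":0,"z":2,"ax":0,"ay":0,"az":0},{"jaw":0,"x":0,"y":0,"z":2,"ax":0,"ay":0,"az":0},{"jaw":0,"x":0,"y":0,"z":1.5,"ax":0,"ay":0,"az":0},{"jaw":0,"x":0,"y":0,"z":0,"ax":0,"ay":0,"az":0}]'
```

```text
t: 24.68
eef_pos: [0.5195, 0.2666, 0.0392]
tool_rot: [-0.0, 0.996, -0.092, -0.0]
contact_force: [0.5, -0.6, -2.3]
gripper_width: 0.119
t: 25.18
eef_pos: [0.5194, 0.2664, 0.0335]
tool_rot: [0.0, 0.996, -0.093, -0.0]
contact_force: [0.5, 0.3, -0.4]
gripper_width: 0.12
```

```bash
python3 -m crank '[{"jaw":0,"x":0,"y":0,"z":2,"ax":0,"ay":0,"az":0},{"jaw":0,"x":0,"y":0,"z":1,"ax":0,"ay":0,"az":0},{"jaw":0,"x":0,"y":0,"z":1,"ax":0,"ay":0,"az":0},{"jaw":0,"x":0,"y":0,"z":0,"ax":0,"ay":0,"az":0}]'; python3 -m crank '[{"jaw":0,"x":0,"y":0,"z":1,"ax":0,"ay":0,"az":0},{"jaw":0,"x":0,"y":0,"z":0,"ax":0,"ay":0,"az":0}]'
```

```text
t: 25.68
eef_pos: [0.5195, 0.2664, 0.0296]
tool_rot: [0.0, 0.996, -0.093, -0.0]
contact_force: [-0.5, -0.3, -1.8]
gripper_width: 0.123
t: 25.92
eef_pos: [0.5196, 0.2665, 0.0293]
tool_rot: [0.0, 0.996, -0.093, 0.0]
contact_force: [-1.2, -1.6, 4.8]
gripper_width: 0.123
```

```bash
python3 -m crank '[{"jaw":40,"x":0,"y":0,"z":0,"ax":0,"ay":0,"az":0},{"jaw":60,"x":0,"y":0,"z":0,"ax":0,"ay":0,"az":0},{"jaw":60,"x":0,"y":0,"z":0,"ax":0,"ay":0,"az":0},{"jaw":60,"x":0,"y":0,"z":-15,"ax":0,"ay":0,"az":0},{"jaw":60,"x":0,"y":0,"z":-40,"ax":0,"ay":0,"az":0},{"jaw":60,"x":0,"y":0,"z":-55,"ax":0,"ay":0,"az":0},{"jaw":60,"x":0,"y":0,"z":-55,"ax":0,"ay":0,"az":0},{"jaw":60,"x":0,"y":0,"z":-50,"ax":0,"ay":0,"az":0},{"jaw":60,"x":0,"y":50,"z":0,"ax":0,"ay":0,"az":0},{"jaw":60,"x":0,"y":50,"z":0,"ax":0,"ay":0,"az":0},{"jaw":60,"x":0,"y":50,"z":0,"ax":0,"ay":0,"az":0},{"jaw":60,"x":0,"y":0,"z":0,"ax":0,"ay":0,"az":0}]'; python3 - <<'E'
from h import *
st(); p,d,c=snap('wrist','w9.png')
# points on plate, along the four sides: height from wrist depth and top depth
pt,dt,ct=snap('top','top9.png')
Rz=Ro.from_euler('z',-10.6,degrees=True); X=cloud(dt,ct)
for a in (-.095,-.065,0,.065,.095):
    for b in (-.02,.02):
        P=Rz.apply([a,b,.024])+[.5198,.269,0]; u,v=wproj(P,c)[0].round().astype(int); z=None
        if 0<=u<640 and 0<=v<480:
            dd=np.median(d[v-2:v+3,u-2:u+3]); r=fisheye([(u,v)],0,c)[0]; C=-c['R'].T@c['t']; dr=(r-C)/((r-C)@c['R'][2]); z=(C+dr*dd)[2]
        q=c and (ct['R']@P+ct['t']); U,V=int(q[0]/q[2]*ct['fx']+ct['cx']+.5),int(q[1]/q[2]*ct['fy']+ct['cy']+.5)
        print(a,b,'wrist z',None if z is None else z.round(4),'top z',np.median(X[V-1:V+2,U-1:U+2,2]).round(4))
# bench reference
P=np.array([.5,.13,0]); u,v=wproj(P,c)[0].round().astype(int); dd=d[v,u]; C=-c['R'].T@c['t']; r=P-C; print('bench depth exp',(r@c['R'][2]).round(4),dd, X[240,260,2])
E
```

```text
t: 27.42
eef_pos: [0.4915, 0.1146, 0.2445]
tool_rot: [0.001, 0.995, -0.096, 0.0]
contact_force: [0.4, 0.4, 0.2]
gripper_width: 0.602
t 27.425 p [0.4915 0.1146 0.2445] q [ 1.100e-03  9.954e-01 -9.580e-02  4.000e-04] j [ 0.02  0.21 -0.43  1.92  0.1   1.03 -2.22] F [0.4 0.4 0.2] w 0.602
-0.095 -0.02 wrist z 0.0243 top z 0.6698
-0.095 0.02 wrist z 0.0242 top z 0.6648
-0.065 -0.02 wrist z 0.0245 top z 0.6611
-0.065 0.02 wrist z 0.0242 top z 0.6586
0 -0.02 wrist z 0.0241 top z 0.6385
0 0.02 wrist z 0.0244 top z 0.6423
0.065 -0.02 wrist z 0.0246 top z 0.634
0.065 0.02 wrist z 0.024 top z 0.6262
0.095 -0.02 wrist z 0.0242 top z 0.6111
0.095 0.02 wrist z 0.0244 top z 0.6236
bench depth exp 0.3896 0.38968506 0.0017291528926929945
```

The wrist camera's depth puts the lid plate at 24 mm at all ten points, which is the home height (12 + 12 mm). The top camera's view was blocked by the arm.

```bash
python3 - <<'E'
from h import *
print(ticket.hand_in())
E
```

```text
the job is handed in; nothing more can be done
None
```

The job is done and handed in at about 27.5 s of the 72 s allowed. The bar lies flat in the case and the lid is fully home.

**What I did**
- I took the bar out of the case on edge and leaned it 28° against the bench between the case and the pouch. I let go there, and it tipped over onto a broad face.
- I gripped it again across its 38 mm width and lowered it into the pocket without touching the walls. The wrist picture afterwards showed it flat on the floor of the case.
- I picked up the lid by its ridge, corrected its position by 2.2 mm from the wrist picture, and lowered it over the rim. Resistance came only at tool height 29.3 mm, which is the home position. I then let go and moved the arm clear.

**Last checks**
- **Lid height:** the wrist camera's depth gave 24.0–24.6 mm at ten points over the lid plate. Home is 24 mm, and a lid caught on the rim would read 32 mm.
- **Top camera:** this check failed because the arm blocked its view of the case. Those readings (0.61–0.67 m) are of the arm, so they neither confirm nor contradict the result.
- **Sideways offset:** before the lid went on, the picture and the arm's own position disagreed by about 1.6 mm. I followed the picture, which matched what I had seen with the bar, and the lid went on without resistance.

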